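Feed one washer and nest it

TASK

Two clamping washers are to lie ready in the nests of the washer feeder, and one nest is still empty. Press the feeder's plunger all the way down once and let it come fully up again, so that a single washer is fed out onto the deck, then push that washer sideways along the deck with a fingertip until it drops flat into the empty nest. Only press and push: do not lift any washer, and leave the other washers and everything else on the table as they are.

Things in the scene. Friction and masses are not known exactly. Their poses are not given: they have to be found in the camera images.
- feeder: Bench washer feeder, fixed: grey metal deck bar (x -84 to +100 mm, y +-41, top 12 above the table) with the washer magazine and behind it the grey plunger housing (x +28 to +100, y +-36, top 52; bush round the plunger to 60). Origin on the table under the magazine's axis; z up; +x runs from the outlet back to the plunger; the nests stand at +y and -y of the outlet.
- magazine_mouth (a point): Centre of the open top of the magazine, 62 mm above the table: aluminium box, x -27 to +28 mm, y +-29 mm of the feeder, a slot in front showing the stack of four washers. Pressing the plunger drives a slide under the stack that pushes the lowest washer out; when the plunger rises (its spring lifts it within half a second) the slide goes back and the stack drops by one.
- outlet (a point): Point on the deck (12 mm above the table) at x = -50 mm, y = 0 of the feeder, mid-way between the nests: a fed washer comes to lie flat here, its centre within 2 to 3 mm. A rail 3 mm high edges the deck in front (inner face at x = -71.5 mm); the magazine's front stands at x = -27 mm. With the nests' rails it keeps a washer that is pushed sideways in line with the pockets.
- plunger_top (a point): Centre of the top of the black mushroom head (40 mm diameter) of the plunger, 104 mm above the table at rest; the plunger's axis is upright at x = +66 mm, y = 0 of the feeder. It goes straight down 26 mm to its stop.
- plunger (a joint): How far the plunger is pressed, m: 0 up at rest, 0.026 fully down against its stop. A spring and the stack resist with about 5 N at first, growing to 9 to 14 N at the bottom; the stop itself is solid.
- washer_1_mid (a point): Centre (half-way up) of the lowest washer of the stack, the one that will be fed out: dark steel ring, 40 mm outside, 17 mm hole, 6 mm thick, about 45 g, lying flat (axis z), like all five washers.
- washer_2_mid (a point): Centre of the second washer from below in the magazine; it must stay in the magazine, as must the next two.
- washer_3_mid (a point): Centre of the third washer from below in the magazine.
- washer_4_mid (a point): Centre of the top washer of the stack.
- washer_nested_mid (a point): Centre of the washer that already lies in the other nest; it must stay there.
- nest_empty: The empty nest block, fixed: grey metal plate, 68 mm (x) by 88 mm (y), top 12 mm above the table and level with the deck, butted to the deck bar on its left or right side (it varies) with no gap; axes parallel to the feeder's. Origin on the table under the centre of its pocket, which lies at x = -50 mm, y = +85 or -85 mm of the feeder.
- nest_empty_pocket (a point): Centre of the empty nest's round pocket, at deck level (12 mm above the table). Pocket: 45 mm diameter, 5 mm deep with a small chamfer; a washer lying in it stands 1 mm above the deck. Two steel rails 3 mm high, 43.5 mm apart (inner faces at x = -21.5 and +22 mm of the nest), run along y up to the pocket and on beyond it, interrupted 14 mm to either side of its centre; there is free room between and above them.
- nest_full_pocket (a point): The same point of the other nest, whose pocket already holds a washer.
- parts_cup: Tin cup, 76 mm diameter, 61 mm high, open side up, beside the magazine; origin at the centre of its underside. Leave it alone.
- bolt_a: Hex bolt with washer lying on the table beside the magazine, on the other side from the cup, 20x45x20 mm; origin at the centre of its underside. Leave it alone.
- bolt_c: Hex bolt standing on its head on the table in front of the feeder, 24x24x27 mm; origin at the centre of its underside. Leave it alone.
- spanner: Combination spanner lying flat on the table to the left of the feeder, 98x191x8 mm box; origin at the centre of its underside. Leave it alone.
There are look-alikes about, which are no part of the job. What is shaped like the part that bears washer_nested_mid but pink or yellow is not meant.

How it is judged:
On the way, in this order (a step that is already met when the one before it is completed fails the run):
1. the plunger is pressed all the way down (value of joint plunger above 0.024 m).
2. the plunger is up again and one washer lies out on the deck, clear of the magazine (value of joint plunger below 0.003 m and x of washer_1_mid in the frame of feeder below -0.042 m and z of washer_1_mid in the frame of feeder above 0.0125 m), for 0.2 s.
At the end, for the whole second after the job is handed in: The fed washer lies flat on the floor of the pocket that was empty (centre within 4 mm of the pocket's, tilt under 0.05 rad), the plunger is up (within 3 mm), the three other washers are in the magazine and the nested washer is still in its nest (horizontal distance between washer_1_mid and nest_empty_pocket below 0.004 m and angle between washer_1_mid's own z axis and vertical below 0.05 rad and z of washer_1_mid in the frame of nest_empty between 0.008 and 0.0115 m and value of joint plunger below 0.003 m and x of washer_2_mid in the frame of feeder between -0.006 and 0.006 m and z of washer_2_mid in the frame of feeder between 0.01 and 0.038 m and x of washer_3_mid in the frame of feeder between -0.006 and 0.006 m and z of washer_3_mid in the frame of feeder between 0.01 and 0.038 m and x of washer_4_mid in the frame of feeder between -0.006 and 0.006 m and z of washer_4_mid in the frame of feeder between 0.01 and 0.038 m and horizontal distance between washer_nested_mid and nest_full_pocket below 0.004 m); the robot touches nothing.
It fails at once if a second washer is fed out or taken from the magazine (x of any of washer_2_mid, washer_3_mid, washer_4_mid in the frame of feeder below -0.015 m or z of any of washer_2_mid, washer_3_mid, washer_4_mid in the frame of feeder above 0.045 m).
It fails at once if the fed washer is lifted off the deck (by more than 12 mm) (z of washer_1_mid in the frame of feeder above 0.027 m).
It fails at once if the fed washer falls off the deck (z of washer_1_mid in the frame of feeder below 0.006 m).
It fails at once if the washer in the other nest is lifted or pushed out (horizontal distance between washer_nested_mid and nest_full_pocket above 0.008 m or height (world z) of washer_nested_mid above 0.018 m).
It fails at once if the cup, a bolt or the spanner near the feeder is knocked (moved by more than 15 mm) (distance of any of parts_cup, bolt_a, bolt_c, spanner from where it was at the start of the episode above 0.015 m).
It also fails if it takes over 40 s, if anything falls off the work surface, if the arm or the gripper's body presses on something with over 40 N, if the wrist force passes 120 N, or if a joint passes its speed limit or range.

ROBOT

A 6-joint arm with a two-finger parallel gripper is mounted at the origin on a cart in front of the work surface, level with it; the furniture and walls round the work are solid. World frame = base frame: x ahead of the robot, y to its left, z up, the work surface at z = 0. Lengths are in m, angles in rad, forces in N, time in s.
With the tool pointing down it reaches from about 0.35 to 0.975 m from the base axis. Payload 4.9 kg.
Tool frame: the origin (TCP) lies midway between the tips of the shut fingers; the grasp point (between the pads) lies 19 mm behind it; z points along the fingers, y is the line along which they close (so a half turn about z gives the same grasp; the last joint's range is limited). The gripper opens to 85 mm and grips with 20 to 120 N. Pads are 22 mm wide; open, the fingers measure 114 mm over their backs; the gripper's body (76 mm by 85 mm) begins 54 mm behind the grasp point. The pads swing forward as they close: fully open they stand 13 mm farther back than shut.
Start: joints at [-1.339, 0.053, 1.613, -0, 1.476, -0.119], TCP at [0.215, -0.587, 0.231] pointing down, gripper open.
Joint ranges: [-3.01, 3.01], [-1.01, 2.22], [0.06, 2.58], [-1.02, 4.17], [0.09, 2.62], [-3.14, 3.14]. Speed limits (rad/s): [2.57, 2.57, 3.14, 3.14, 3.14, 3.14].

INTERFACE

Orientations are given as a rotation vector (axis times angle).
In Python, from station import ctrl, optics, job gives the robot as it stands.
- The arm moves only by the shell command python3 -m jog 'ROWS' [OPENING] [FORCE]. ROWS is JSON, a list of rows, each a list of 2 entries, a list of its own where there are three numbers: the shift along the tool's x, y, z in m, then the turn, a rotation vector about the tool's x, y, z in rad. A call has 1 to 5 rows; each row is the pose to reach, as a shift and turn from the pose commanded when the call began, along the tool's axes at that moment; what a row does not reach only later rows make up. A row lasts 1/10 s, in which the tool goes at most 50 mm and 8.59 degrees, less where a joint would pass 70% of its speed; a pose out of reach is approached as far as the arm can. A call with a gripper value outside its range is refused whole. OPENING is the opening, from 0 (shut) to 1 (fully open), set as the call begins (- or left out, the last holds). The fingers move at their own pace and stop on an object; FORCE is the grip in N (left out, the last holds). Time passes only in rows, so rows that repeat a pose let the fingers close. It gives the time, the measured TCP pose, the force, the opening and the grip force at its end, in the units of the state.
- ctrl.get_obs(): the state, without advancing time (a new reading comes with each control period).
- optics.get_image(name): name is "scene" or "top" or "wrist"; returns a dict with "image" (420x560x3 uint8, blue, green, red), "fx", "fy", "cx", "cy" (pixels), "D" ([k1, k2, p1, p2, k3] as OpenCV has them; the pictures are not rectified), "rvec" (rotation vector, rad) and "tvec" (3), from world to camera coordinates, as OpenCV has them; the wrist camera has in their place "mount" (4x4, takes a point from camera to tool coordinates, whose origin is the TCP and whose axes are the flange's). Camera axes: x right, y down, z forward; pixel columns grow to the right and rows downward; lengths in m; the calibration is good to about 2 mm. A picture is of the moment at which its call begins: read the wrist's pose just before it. There is no depth.
- job.finish_job(): hands the job in; it is judged then, once.
The state is a dict: "t": time; "q": joint angles; "dq": joint speeds; "effort": joint torques, N m; "tool_pos": TCP position; "tool_rot": TCP orientation; "contact_force": force on the tool from outside, world axes, zero at the start; "wrist_torque": the same for the moment, N m; "opening": finger opening in m; "grip_force": force on a finger pad.
Only numpy, scipy, OpenCV 4.12 (cv2) and the standard library are available. Lean on these libraries where they do the work, as an engineer would, in place of code of your own. Each camera call takes 0.05 s, during which the arm holds its last target. There are 200 camera calls.

## Working session

There is one attempt and no reset: what is moved stays moved. The work goes in short steps, Python scripts to look and compute and a shell command to move; the robot and the scene stay as the last step left them, time stands still between calls to the robot, and variables do not carry over. Pictures are saved under pics/ and viewed, at most 10 in all, crops included, and the job is handed in when it is done.

```bash
mkdir -p pics; ls; python3 - <<'E'
from station import ctrl, optics
import cv2,pickle
o=ctrl.get_obs();print(o)
d={}
for n in("scene","top"):
    d[n]=optics.get_image(n);cv2.imwrite(f"pics/{n}0.png",d[n]["image"])
    print({k:v for k,v in d[n].items() if k!="image"})
pickle.dump(d,open("d0.pkl","wb"))
E
```

```text
pics
{'t': 0.0, 'q': array([-1.33900051e+00,  5.33433554e-02,  1.61428883e+00,  1.89375441e-05,
        1.47596941e+00, -1.18977007e-01]), 'dq': array([-0.00075242, -0.00097738, -0.00132125,  0.0002232 , -0.00092248,
       -0.0001607 ]), 'effort': array([-8.44649130e-04, -3.93682659e+01, -3.70179677e+01, -1.46941870e-04,
        7.22139506e-03, -8.47683577e-07]), 'tool_pos': array([ 0.21464217, -0.58633575,  0.23007446]), 'tool_rot': array([-3.09142254e+00, -5.47819248e-01,  1.48255157e-04]), 'contact_force': array([0.34181621, 0.66928574, 0.02966771]), 'wrist_torque': array([ 0.01887921,  0.01513836, -0.00186638]), 'grip_force': 0.0, 'opening': 0.08553462559183199}
{'fx': 519.6755747679935, 'fy': 519.6755747679935, 'cx': 274.51798780537536, 'cy': 207.54155834869064, 'D': array([-0.04810426,  0.        ,  0.        ,  0.        ,  0.        ]), 'rvec': array([ 1.36821387, -2.38160103,  0.73438656]), 'tvec': array([0.37560107, 0.38200941, 0.73575841])}
{'fx': 486.82331780786274, 'fy': 486.82331780786274, 'cx': 276.4226715262333, 'cy': 208.97800635620172, 'D': array([-0.17221405,  0.        ,  0.        ,  0.        ,  0.        ]), 'rvec': array([ 2.18780741, -2.11859456,  0.20057502]), 'tvec': array([0.07996598, 0.55713974, 1.08568873])}
```

View pics/top0.png

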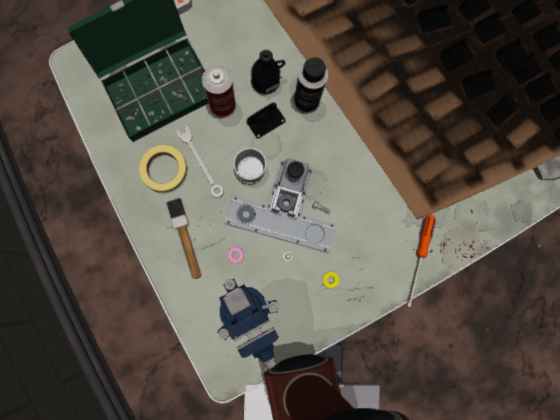

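View pics/scene0.png

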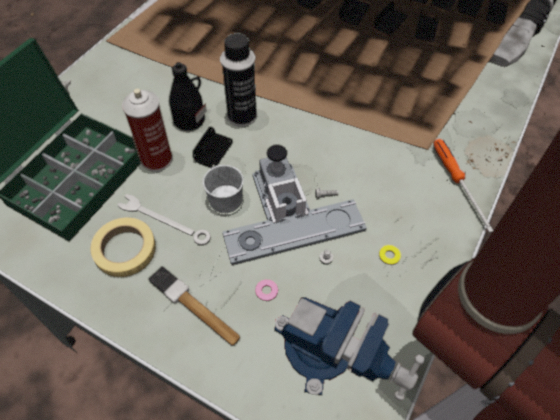

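The top view shows the full nest at about (246,213), the empty nest at (316,233), the magazine at (286,201) and the plunger head at (296,169). In the scene view they are at (249,240), (338,215), (287,195) and (277,153). I'll enlarge both crops.

```bash
python3 - <<'E'
import pickle,cv2,numpy as np
d=pickle.load(open("d0.pkl","rb"))
a=cv2.resize(d["top"]["image"][150:260,215:345],None,fx=4,fy=4,interpolation=cv2.INTER_CUBIC)  # 520x440
cv2.imwrite("pics/topc.png",a)
b=cv2.resize(d["scene"]["image"][135:275,210:380],None,fx=4,fy=4,interpolation=cv2.INTER_CUBIC)
cv2.imwrite("pics/scenec.png",b)
E
```

```text
(no output)
```

View pics/topc.png

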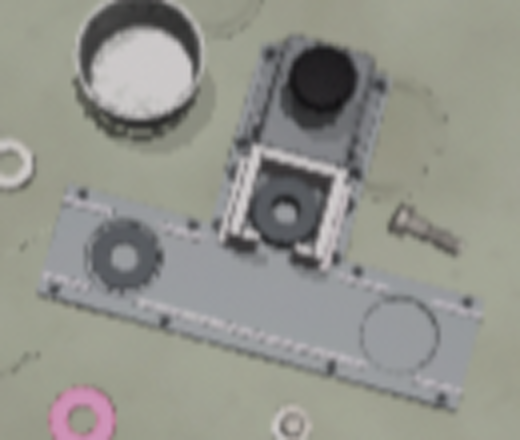

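View pics/scenec.png

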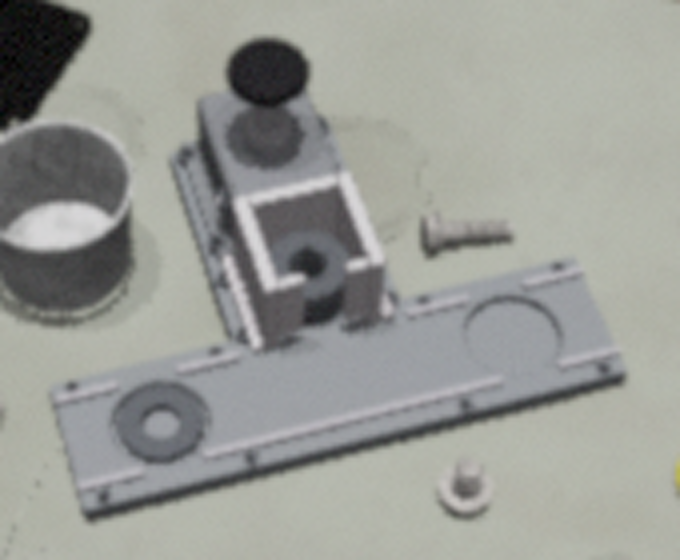

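```bash
cat > h.py <<'E'
import numpy as np,cv2
from scipy.optimize import least_squares
def proj(c,P): return cv2.projectPoints(np.float64(P),c["rvec"],c["tvec"],np.array([[c["fx"],0,c["cx"]],[0,c["fy"],c["cy"]],[0,0,1]]),c["D"])[0][:,0]
E
python3 - <<'E'
import pickle;from h import *
d=pickle.load(open("d0.pkl","rb"))
# left nest is +y of feeder? feeder +x points away; try both sides
T=np.array([(125,256),(400,335),(323,78),(286,212)]);S=np.array([(161,421),(514,333),(268,72),(308,264)])
T=(T+.5)/4-.5+[215,150];S=(S+.5)/4-.5+[210,135]
for s in(1,-1):
    L=np.array([(-.05,s*.085,.013),(-.05,-s*.085,.012),(.066,0,.104),(0,0,.036)])
    def W(p):
        c,q=np.cos(p[2]),np.sin(p[2]);return np.c_[L[:,:2]@np.array([[c,q],[-q,c]])+p[:2],L[:,2]]
    f=lambda p:np.r_[proj(d["top"],W(p))-T,proj(d["scene"],W(p))-S].ravel()
    for y0 in(0,2,4):
        r=least_squares(f,[.6,-.1,y0]);print(s,y0,r.x,r.cost)
    if r.cost<100: pass
    r=min((least_squares(f,[.6,-.1,y0]) for y0 in(0,1.5,3,4.5)),key=lambda r:r.cost)
    print(r.x,r.cost,r.fun.reshape(-1,2).round(2).tolist(),W(r.x).round(4).tolist())
E
```

```text
1 0 [ 0.57097568  0.07597464 -0.2394687 ] 3.9392595475786947
1 2 [ 0.57097568  0.07597464 -0.23946868] 3.939259547580217
1 4 [0.57097568 0.07597464 6.04371661] 3.939259547578495
[0.57097568 0.07597464 6.04371661] 3.93925954757855 [[-0.59, 1.1], [-0.24, 0.6], [-0.13, 0.22], [-0.23, 0.03], [0.08, 0.24], [-0.2, 0.16], [-0.03, -2.35], [0.13, -0.34]] [[0.5426, 0.1704, 0.013], [0.5022, 0.0053, 0.012], [0.6351, 0.0603, 0.104], [0.571, 0.076, 0.036]]
-1 0 [0.56288325 0.07931362 2.65683617] 7003.280806400344
-1 2 [0.56288321 0.07931355 2.65685224] 7003.280796228222
-1 4 [0.56288215 0.07931177 2.65730471] 7003.280772036727
[0.56288208 0.07931165 2.657335  ] 7003.280788498501 [[17.42, -41.16], [10.41, -26.24], [-24.33, 57.86], [-1.75, 3.4], [-7.99, -48.57], [-8.66, -29.44], [13.79, 60.74], [0.83, 3.5]] [[0.6467, 0.1313, 0.013], [0.5676, -0.0192, 0.012], [0.5045, 0.11, 0.104], [0.5629, 0.0793, 0.036]]
```

```bash
cat >> h.py <<'E'
from scipy.spatial.transform import Rotation as Ro
F=np.array([0.5710,0.0760]);A=-0.2395
def go(x,y,z,a=0):
    "target TCP in feeder frame, tool y // feeder y (+a) -> shift/turn in tool axes"
    from station import ctrl
    o=ctrl.get_obs();R=Ro.from_rotvec(o["tool_rot"])
    c,s=np.cos(A),np.sin(A);w=np.r_[F+[c*x-s*y,s*x+c*y],z];p=o["tool_pos"]
    now=np.r_[np.array([[c,s],[-s,c]])@(p[:2]-F),p[2]]
    best=min((R.inv()*Ro.from_rotvec([0,0,A+a+k])*Ro.from_rotvec([np.pi,0,0]) for k in(0,np.pi)),key=lambda r:r.magnitude())
    print("t",o["t"],"feeder tcp",now.round(4),"shift",R.inv().apply(w-p).round(4),"turn",best.as_rotvec().round(4),"F",o["contact_force"].round(1),"open",o["opening"],"q6",o["q"][5])
E
python3 -c "
from h import *;go(.066,0,.16)"
```

```text
t 0.1 feeder tcp [-0.1891 -0.728   0.2302] shift [ 0.6171 -0.4628  0.0712] turn [-1.900e-03  3.000e-04  5.902e-01] F [ 0.4 -0.5  0.1] open 0.08527923437186719 q6 -0.11897204299049555
```

```bash
python3 -m jog '[[[0.2,-0.15,0],[0,0,0.59]],[[0.2,-0.15,0],[0,0,0.59]],[[0.2,-0.15,0],[0,0,0.59]],[[0.2,-0.15,0],[0,0,0.59]],[[0.2,-0.15,0],[0,0,0.59]]]' 0; python3 -c "
from h import *;go(.066,0,.16)"
```

```text
t: 0.6
tool_pos: [0.3504, -0.3771, 0.2307]
tool_rot: [-3.118, 0.38, 0.001]
contact_force: [1.2, -0.1, 0.2]
opening: 0.0121
grip_force: 0.0
t 0.6 feeder tcp [-0.1068 -0.4925  0.2307] shift [ 0.1715 -0.4929  0.0709] turn [-0.0005  0.0004 -0.0027] F [ 1.2 -0.1  0.2] open 0.012106193237895626 q6 0.8462329479389635
```

```bash
python3 -m jog '[[[0.17,-0.493,0],[0,0,0]],[[0.17,-0.493,0],[0,0,0]],[[0.17,-0.493,0],[0,0,0]],[[0.17,-0.493,0],[0,0,0]],[[0.17,-0.493,0],[0,0,0]]]' 0 >/dev/null; python3 -c "
from h import *;go(.066,0,.16)"
```

```text
t 1.1 feeder tcp [-0.0254 -0.256   0.231 ] shift [ 0.0914 -0.256   0.071 ] turn [0.     0.0001 0.0002] F [ 0.6 -0.1 -0.3] open -0.00023259109818901877 q6 1.3344514088536539
```

```bash
python3 -m jog '[[[0.091,-0.256,0],[0,0,0]],[[0.091,-0.256,0],[0,0,0]],[[0.091,-0.256,0],[0,0,0]],[[0.091,-0.256,0],[0,0,0]],[[0.091,-0.256,0],[0,0,0]]]' >/dev/null; python3 -m jog '[[[0.004,-0.011,0],[0,0,0]],[[0.004,-0.011,0],[0,0,0]],[[0.004,-0.011,0],[0,0,0]]]' >/dev/null;python3 - <<'E'
from h import *
from station import optics
import pickle
go(.066,0,.125)
from station import ctrl
o=ctrl.get_obs();im=optics.get_image("wrist");pickle.dump((o,im),open("w1.pkl","wb"))
cv2.imwrite("pics/w1.png",im["image"]);print(im["mount"],im["fx"],im["cx"],im["cy"])
E
```

```text
t 1.9 feeder tcp [ 0.0619 -0.0123  0.2307] shift [ 0.0042 -0.0124  0.1057] turn [0.0009 0.0012 0.0001] F [-0.5  0.1  0.1] open -2.230047573021894e-06 q6 1.77094318203656
[[-2.20089777e-04 -9.46976250e-01 -3.21303490e-01  8.28696616e-02]
 [ 9.99999879e-01 -3.49980969e-04  3.46507023e-04  1.43285546e-03]
 [-4.40584028e-04 -3.21303375e-01  9.46976213e-01 -1.42950500e-01]
 [ 0.00000000e+00  0.00000000e+00  0.00000000e+00  1.00000000e+00]] 291.34196877375996 283.40585055987725 212.13633399514453
```

View pics/w1.png

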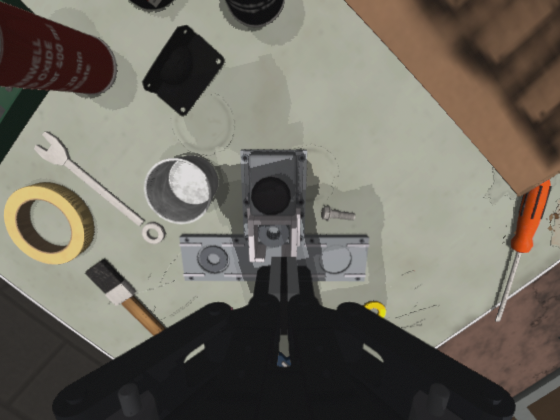

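The wrist view shows the plunger head at (271,196), the full washer at (213,260) and the empty pocket at (337,260). I'll check these against the fit while positioning.

```bash
python3 -m jog '[[[0.004,-0.0125,0.05],[0,0,0]],[[0.004,-0.0125,0.09],[0,0,0]],[[0.004,-0.0125,0.1],[0,0,0]],[[0.004,-0.0125,0.1],[0,0,0]]]' >/dev/null;python3 - <<'E'
from h import *
import pickle
go(.066,0,.098)
o,im=pickle.load(open("w1.pkl","rb"))
T=np.eye(4);T[:3,:3]=Ro.from_rotvec(o["tool_rot"]).as_matrix();T[:3,3]=o["tool_pos"]
M=np.linalg.inv(T@im["mount"]);im["rvec"]=cv2.Rodrigues(M[:3,:3])[0];im["tvec"]=M[:3,3]
c,s=np.cos(A),np.sin(A)
P=[np.r_[F+[c*x-s*y,s*x+c*y],z] for x,y,z in((-.05,.085,.013),(-.05,-.085,.012),(.066,0,.104),(0,0,.036))]
print(proj(im,P))
E
```

```text
t 2.35 feeder tcp [ 0.0647 -0.0007  0.1292] shift [ 0.0014 -0.0008  0.0311] turn [ 0.0013  0.0046 -0.0015] F [-0.2 -0.8 -0.5] open 0.0003554083567237804 q6 1.7894001923351273
[[212.27968223 261.17298379]
 [334.24773949 260.80514603]
 [268.89708655 199.46844383]
 [272.22786407 234.67621685]]
```

```bash
python3 -m jog '[[[0.001,-0.001,0.012],[0,0,0]],[[0.001,-0.001,0.022],[0,0,0]],[[0.001,-0.001,0.03],[0,0,0]],[[0.001,-0.001,0.038],[0,0,0]],[[0.001,-0.001,0.044],[0,0,0]]]'; python3 -m jog '[[[0,0,0.002],[0,0,0]],[[0,0,0.004],[0,0,0]],[[0,0,0.004],[0,0,0]]]'
```

```text
t: 2.85
tool_pos: [0.638, 0.0617, 0.0901]
tool_rot: [3.119, -0.375, 0.003]
contact_force: [-6.3, 0.5, 13.0]
opening: 0.0003
grip_force: 6.5
t: 3.15
tool_pos: [0.6379, 0.0617, 0.0858]
tool_rot: [3.119, -0.374, 0.003]
contact_force: [-2.8, -0.8, 6.7]
opening: 0.0002
grip_force: 3.9
```

```bash
python3 -m jog '[[[0,0,0.002],[0,0,0]],[[0,0,0.004],[0,0,0]],[[0,0,0.006],[0,0,0]],[[0,0,0.007],[0,0,0]],[[0,0,0.007],[0,0,0]]]'; python3 -m jog '[[[0,0,0.001],[0,0,0]],[[0,0,0.001],[0,0,0]]]'
```

```text
t: 3.65
tool_pos: [0.6379, 0.0617, 0.0789]
tool_rot: [3.119, -0.375, 0.003]
contact_force: [-3.1, -1.4, 7.9]
opening: 0.0003
grip_force: 4.3
t: 3.85
tool_pos: [0.6379, 0.0617, 0.0781]
tool_rot: [3.119, -0.374, 0.003]
contact_force: [-3.2, 0.0, 9.0]
opening: 0.0002
grip_force: 4.5
```

Not at the stop yet, so I'll go in small steps until the force jumps.

```bash
python3 -m jog '[[[0,0,0.001],[0,0,0]],[[0,0,0.001],[0,0,0]]]';python3 -m jog '[[[0,0,0.001],[0,0,0]],[[0,0,0.001],[0,0,0]]]'
```

```text
t: 4.05
tool_pos: [0.638, 0.0617, 0.0778]
tool_rot: [3.119, -0.374, 0.003]
contact_force: [-5.7, -0.3, 12.8]
opening: -0.0002
grip_force: 6.1
t: 4.25
tool_pos: [0.6381, 0.0617, 0.0777]
tool_rot: [3.119, -0.374, 0.003]
contact_force: [-7.8, -1.4, 16.1]
opening: 0.0001
grip_force: 8.1
```

```bash
python3 -m jog '[[[0,0,0.001],[0,0,0]],[[0,0,-0.03],[0,0,0]],[[0,0,-0.08],[0,0,0]],[[-0.05,0,-0.11],[0,0,0]],[[-0.1,0,-0.11],[0,0,0]]]';python3 -m jog '[[[-0.05,0,0],[0,0,0]],[[-0.08,0,0],[0,0,0]],[[-0.08,0,0],[0,0,0]],[[-0.08,0,0],[0,0,0]]]';python3 - <<'E'
from h import *
from station import optics,ctrl
import pickle
go(-.05,.05,.06)
o=ctrl.get_obs();im=optics.get_image("wrist");pickle.dump((o,im),open("w2.pkl","wb"))
cv2.imwrite("pics/w2.png",cv2.resize(im["image"][150:400,130:440],None,fx=2.5,fy=2.4))
cv2.imwrite("pics/w2f.png",im["image"])
E
```

```text
t: 4.75
tool_pos: [0.5498, 0.0839, 0.189]
tool_rot: [-3.117, 0.376, -0.016]
contact_force: [-0.0, 0.2, 1.2]
opening: 0.0001
grip_force: 0.0
t: 5.15
tool_pos: [0.4692, 0.1031, 0.1833]
tool_rot: [-3.119, 0.374, -0.003]
contact_force: [-0.3, 0.4, -0.1]
opening: 0.0001
grip_force: 0.0
t 5.15 feeder tcp [-0.1053  0.0022  0.1833] shift [ 0.0551 -0.0477  0.1235] turn [-0.0005 -0.002   0.0009] F [-0.3  0.4 -0.1] open 9.755703608116386e-05 q6 1.8706170233520985
```

View pics/w2f.png

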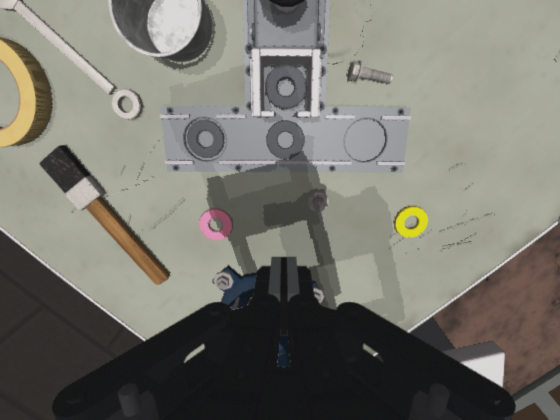

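The washer has been fed to the outlet at (286,140). The full nest is at (206,139) and the pocket at (366,139). I'll refine the y offset from this view.

```bash
python3 - <<'E'
from h import *
import pickle
o,im=pickle.load(open("w2.pkl","rb"))
T=np.eye(4);T[:3,:3]=Ro.from_rotvec(o["tool_rot"]).as_matrix();T[:3,3]=o["tool_pos"]
M=np.linalg.inv(T@im["mount"]);im["rvec"]=cv2.Rodrigues(M[:3,:3])[0];im["tvec"]=M[:3,3]
g=cv2.medianBlur(cv2.cvtColor(im["image"],cv2.COLOR_BGR2GRAY),3)
C=cv2.HoughCircles(g[100:175,165:410],cv2.HOUGH_GRADIENT,1,40,param1=120,param2=12,minRadius=15,maxRadius=24);print(C[0]+[165,100,0])
def px(p,L):
    c,s=np.cos(p[2]),np.sin(p[2]);return proj(im,[np.r_[p[0]+c*x-s*y,p[1]+s*x+c*y,z] for x,y,z in L])
L=[(-.05,.085,.013),(-.05,-.085,.012),(0,0,.030)]
print(px([*F,A],L))
ob=np.array([(206,139),(366,139),(286.5,86.5)])
print(least_squares(lambda p:(px(p,L)-ob).ravel(),[*F,A]).x)
E
```

```text
[[364.5        138.5         22.29999924]
 [205.5        138.5         18.79999924]
 [285.5        140.5         18.79999924]]
[[203.6376738  141.82510184]
 [364.26385298 141.86206692]
 [284.19786577  89.57219701]]
[ 0.57324226  0.07322677 -0.23910895]
```

```bash
sed -i 's/^F=.*/F=np.array([0.5722,0.0745]);A=-0.2393/' h.py; python3 -m jog '[[[0.055,-0.044,0],[0,0,0]],[[0.055,-0.044,0.05],[0,0,0]],[[0.055,-0.044,0.1],[0,0,0]],[[0.055,-0.044,0.14],[0,0,0]],[[0.055,-0.044,0.14],[0,0,0]]]';python3 -c "
from h import *;go(-.05,.045,.015)"
```

```text
t: 5.7
tool_pos: [0.528, 0.1316, 0.035]
tool_rot: [3.115, -0.375, -0.023]
contact_force: [-1.5, -0.1, -0.6]
opening: 0.0003
grip_force: 0.0
t 5.7 feeder tcp [-0.0565  0.045   0.035 ] shift [ 0.0067 -0.0001  0.0199] turn [ 0.0052  0.014  -0.0006] F [-1.5 -0.1 -0.6] open 0.000269909386420709 q6 1.9182685314193262
```

```bash
python3 -m jog '[[[0,0,0],[0,0,0]],[[0,0,0],[0,0,0]]]' >/dev/null; python3 - <<'E'
from h import *
from station import optics,ctrl
go(-.05,.045,.015)
im=optics.get_image("wrist");cv2.imwrite("pics/w3.png",im["image"])
E
```

```text
t 5.9 feeder tcp [-0.0492  0.0479  0.0459] shift [-0.0009  0.0029  0.0309] turn [-0.0018 -0.0049 -0.0003] F [0.6 0.2 0.6] open 0.00020826383130991298 q6 1.9183077974381582
```

View pics/w3.png

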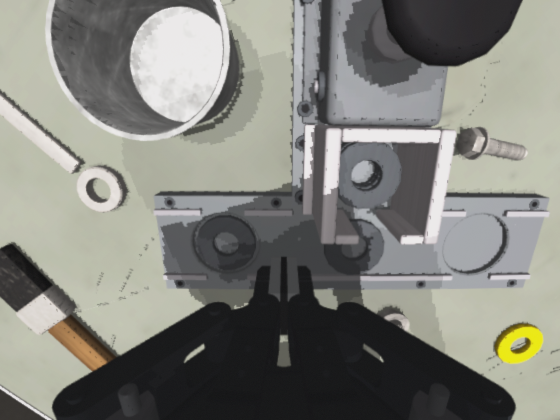

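The fingertips at about (283,262) stand over the deck, between the nested washer (225,242) and the fed washer (355,243). I'll descend now.

```bash
python3 -m jog '[[[-0.001,0.003,0.01],[0,0,0]],[[-0.001,0.003,0.02],[0,0,0]],[[-0.001,0.003,0.028],[0,0,0]],[[-0.001,0.003,0.031],[0,0,0]],[[-0.001,0.003,0.031],[0,0,0]]]'; python3 -m jog '[[[0,0,0],[0,0,0]],[[0,0,0],[0,0,0]]]'; python3 -c "
from h import *;go(-.05,.045,.015)"
```

```text
t: 6.45
tool_pos: [0.5306, 0.1298, 0.0121]
tool_rot: [3.118, -0.374, -0.004]
contact_force: [-4.0, -0.3, 6.7]
opening: 0.0001
grip_force: 3.3
t: 6.65
tool_pos: [0.5306, 0.1298, 0.012]
tool_rot: [3.118, -0.374, -0.003]
contact_force: [-3.6, -1.2, 7.5]
opening: 0.0002
grip_force: 3.3
t 6.65 feeder tcp [-0.0535  0.0439  0.012 ] shift [ 0.0035 -0.0011 -0.003 ] turn [0.001  0.0019 0.0003] F [-3.6 -1.2  7.5] open 0.0002415979729113609 q6 1.913780973209262
```

```bash
python3 -m jog '[[[0.0035,-0.001,-0.005],[0,0,0]],[[0.0035,-0.001,-0.005],[0,0,0]],[[0.0035,-0.001,-0.005],[0,0,0]]]'; python3 -c "
from h import *;go(-.05,.045,.015)"
```

```text
t: 6.95
tool_pos: [0.535, 0.1301, 0.0167]
tool_rot: [-3.119, 0.375, -0.0]
contact_force: [0.1, 0.3, 0.3]
opening: -0.0003
grip_force: 0.0
t 6.95 feeder tcp [-0.0493  0.0452  0.0167] shift [-0.0007  0.0002  0.0017] turn [-0.0002 -0.0003  0.0001] F [0.1 0.3 0.3] open -0.00033437440967167004 q6 1.913349022882721
```

```bash
python3 -m jog '[[[-0.001,0.004,0.002],[0,0,0]],[[-0.001,0.012,0.002],[0,0,0]],[[-0.001,0.02,0.002],[0,0,0]],[[-0.001,0.028,0.002],[0,0,0]],[[-0.001,0.036,0.002],[0,0,0]]]'; python3 -m jog '[[[0,0.008,0],[0,0,0]],[[0,0.016,0],[0,0,0]],[[0,0.02,0],[0,0,0]],[[0,0.02,0],[0,0,0]],[[0,0.02,0],[0,0,0]]]';  python3 - <<'E'
from h import *
from station import optics,ctrl
go(-.05,-.057,.0145)
im=optics.get_image("wrist");cv2.imwrite("pics/w4.png",im["image"])
E
```

```text
t: 7.45
tool_pos: [0.5251, 0.0945, 0.0148]
tool_rot: [3.119, -0.375, -0.0]
contact_force: [0.4, -0.2, -0.4]
opening: 0.0
grip_force: 0.1
t: 7.95
tool_pos: [0.5206, 0.0759, 0.0148]
tool_rot: [-3.119, 0.375, -0.0]
contact_force: [-0.2, 0.5, -0.7]
opening: 0.0002
grip_force: 0.0
t 7.95 feeder tcp [-0.0504 -0.0109  0.0148] shift [0.0004 0.0461 0.0003] turn [-0.0001 -0.0001 -0.0001] F [-0.2  0.5 -0.7] open 0.00023379291687966844 q6 1.8132715319044013
```

View pics/w4.png

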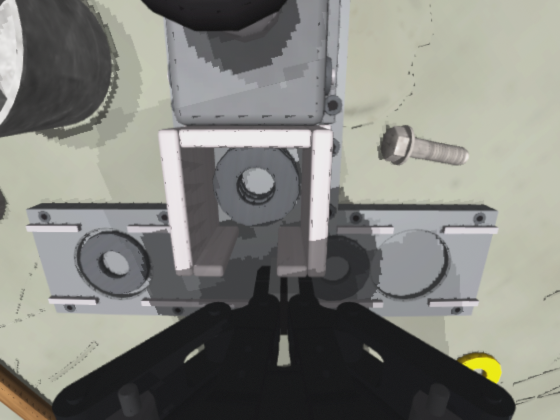

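The washer is at (342,265) and in line with the pocket at (410,264), about 40 mm short of it. I'll push 34 mm, then creep.

```bash
python3 -m jog '[[[0,0.008,0],[0,0,0]],[[0,0.016,0],[0,0,0]],[[0,0.024,0],[0,0,0]],[[0,0.03,0],[0,0,0]],[[0,0.034,0],[0,0,0]]]'; python3 -m jog '[[[0,0,0],[0,0,0]],[[0,0,0],[0,0,0]]]'; python3 - <<'E'
from h import *
from station import optics,ctrl
go(-.05,-.051,.0145)
im=optics.get_image("wrist");cv2.imwrite("pics/w5.png",cv2.resize(im["image"][180:340,180:460],None,fx=2.5,fy=2.5))
E
```

```text
t: 8.5
tool_pos: [0.5123, 0.0421, 0.0147]
tool_rot: [3.119, -0.376, -0.0]
contact_force: [0.1, -0.2, -1.0]
opening: 0.0002
grip_force: 0.1
t: 8.7
tool_pos: [0.5125, 0.0428, 0.0147]
tool_rot: [-3.119, 0.375, 0.0]
contact_force: [0.6, -1.3, -0.2]
opening: -0.0
grip_force: 0.0
t 8.7 feeder tcp [-0.0505 -0.045   0.0147] shift [0.0005 0.006  0.0002] turn [-0.0001  0.0001 -0.0002] F [ 0.6 -1.3 -0.2] open -3.1964829892364716e-05 q6 1.7486757344015043
```

View pics/w5.png

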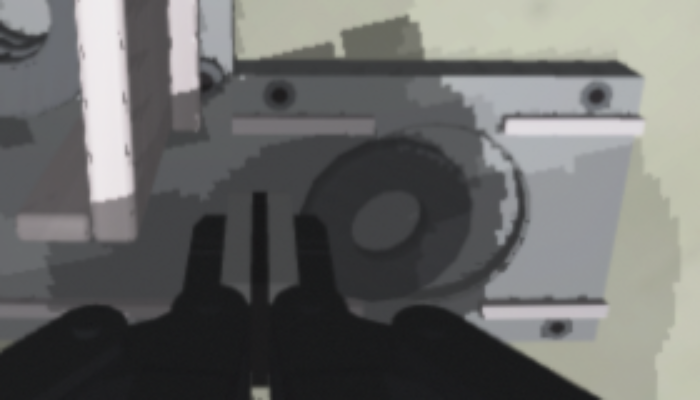

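The washer, with its centre at crop (388,218), overlaps the pocket, whose right rim is at 527. It is still several mm short, so I'll back-project those edges for exact numbers.

```bash
cat >> h.py <<'E'
def cam():
    from station import ctrl,optics
    o=ctrl.get_obs();im=optics.get_image("wrist")
    T=np.eye(4);T[:3,:3]=Ro.from_rotvec(o["tool_rot"]).as_matrix();T[:3,3]=o["tool_pos"]
    M=np.linalg.inv(T@im["mount"]);im["rvec"]=cv2.Rodrigues(M[:3,:3])[0];im["tvec"]=M[:3,3];return im
def fpx(im,L):
    c,s=np.cos(A),np.sin(A);return proj(im,[np.r_[F+[c*x-s*y,s*x+c*y],z] for x,y,z in L])
def back(im,uv,z): return least_squares(lambda p:(fpx(im,[(p[0],p[1],z)])-uv).ravel(),[-.05,-.06]).x
E
python3 - <<'E'
from h import *
im=cam();cv2.imwrite("pics/w6.png",im["image"])
f=lambda u,v,z:print((u,v),(back(im,np.array([u/2.5+180,v/2.5+180]),z)*1000).round(1))
f(527,212,.012)   # pocket right rim -> expect y -107.5
f(470,212,.018);f(305,212,.018) # washer right/left edge
f(505,126,.015);f(375,126,.015) # back rail gap: y -99, -71
f(388,221,.018) # hole centre
E
```

```text
(527, 212) [ -48.6 -107.3]
(470, 212) [-45.2 -92.3]
(305, 212) [-45.1 -56.4]
(505, 126) [-26.3 -98.8]
(375, 126) [-26.2 -71. ]
(388, 221) [-47.3 -74.5]
```

```bash
python3 -m jog '[[[0,0.003,0],[0,0,0]],[[0,0.005,0],[0,0,0]],[[0,0.007,0],[0,0,0]],[[0,0.009,0],[0,0,0]],[[0,0.009,0],[0,0,0]]]'; python3 - <<'E'
from h import *
go(-.05,-.0555,.0145)
im=cam();cv2.imwrite("pics/w7.png",cv2.resize(im["image"][180:340,180:460],None,fx=2.5,fy=2.5))
g=cv2.cvtColor(im["image"],cv2.COLOR_BGR2GRAY)
u=fpx(im,[(-.05,-.085,.012),(-.05,-.1075,.012),(-.05,-.105,.018)]);print(u)
r=int(u[0,1]);print(g[r,300:400].tolist())
E
```

```text
t: 9.3
tool_pos: [0.5104, 0.0339, 0.0148]
tool_rot: [3.119, -0.375, 0.0]
contact_force: [-0.3, -0.1, -0.5]
opening: 0.0
grip_force: 0.0
t 9.3 feeder tcp [-0.0504 -0.0541  0.0148] shift [0.0004 0.0014 0.0003] turn [ 0.0001 -0.     -0.0002] F [-0.3 -0.1 -0.5] open 4.102426539951827e-05 q6 1.7310840526620075
[[335.26046736 267.23149812]
 [374.66110706 267.01835715]
 [373.35567802 272.48265875]]
[26, 26, 26, 25, 27, 27, 28, 37, 45, 48, 47, 48, 47, 48, 47, 49, 59, 66, 67, 68, 68, 68, 67, 68, 68, 67, 68, 68, 67, 67, 67, 67, 68, 67, 68, 68, 68, 67, 67, 68, 67, 67, 65, 56, 43, 39, 41, 46, 48, 47, 47, 47, 48, 47, 51, 56, 57, 57, 58, 57, 57, 57, 57, 58, 64, 76, 82, 83, 82, 74, 65, 58, 53, 57, 66, 71, 78, 82, 83, 82, 83, 83, 83, 83, 93, 144, 152, 153, 153, 152, 152, 153, 153, 152, 152, 152, 152, 152, 152, 152]
```

```bash
cat > m.py <<'E'
from h import *
go(-.05,-.0555,.0145)
im=cam();cv2.imwrite("pics/w8.png",cv2.resize(im["image"][180:340,180:460],None,fx=2.5,fy=2.5))
g=cv2.cvtColor(im["image"],cv2.COLOR_BGR2GRAY)
u=fpx(im,[(-.05,-.085,.013),(-.05,-.1075,.012),(-.05,-.105,.013)]);print(u.round(1).tolist())
r=int(u[0,1]);print(g[r,300:400].tolist())
E
python3 -m jog '[[[0,0.0015,0],[0,0,0]],[[0,0.0015,0],[0,0,0]]]'; python3 m.py
```

```text
t: 9.55
tool_pos: [0.51, 0.0326, 0.0148]
tool_rot: [3.119, -0.375, 0.0]
contact_force: [0.5, 0.5, -0.5]
opening: 0.0001
grip_force: 0.0
t 9.55 feeder tcp [-0.0504 -0.0555  0.0148] shift [0.0004 0.     0.0003] turn [ 0. -0.  0.] F [ 0.5  0.5 -0.5] open 7.872629233627299e-05 q6 1.7281673866348441
[[333.2, 268.1], [372.4, 267.0], [368.5, 267.9]]
[26, 26, 26, 25, 26, 26, 28, 31, 39, 45, 47, 48, 47, 48, 61, 67, 67, 67, 67, 67, 67, 67, 67, 67, 68, 67, 67, 68, 67, 67, 68, 68, 67, 67, 68, 67, 68, 67, 67, 65, 56, 44, 40, 41, 45, 47, 47, 47, 47, 47, 48, 48, 47, 48, 50, 53, 54, 53, 53, 55, 56, 57, 66, 77, 82, 82, 81, 73, 60, 53, 54, 64, 71, 77, 81, 83, 83, 83, 83, 83, 83, 83, 92, 142, 151, 152, 152, 153, 152, 153, 152, 152, 153, 152, 152, 152, 151, 152, 152, 152]
```

The washer stayed put while the finger advanced, so it has probably dropped. I'll lift the finger away and take the last look.

```bash
python3 -m jog '[[[0,-0.003,0],[0,0,0]],[[0,-0.003,-0.01],[0,0,0]],[[-0.01,-0.003,-0.05],[0,0,0]],[[-0.05,0.02,-0.07],[0,0,0]],[[-0.05,0.03,-0.07],[0,0,0]]]' >/dev/null; python3 -m jog '[[[0,0,0],[0,0,0]],[[0,0,0],[0,0,0]]]'; python3 - <<'E'
from h import *
im=cam();u=fpx(im,[(-.05,-.085,.013)])[0];print(u)
a,b=int(u[0])-50,int(u[1])-40;c=im["image"][max(b,0):b+80,a:a+100].copy()
cv2.imwrite("pics/w9.png",cv2.resize(c,None,fx=6,fy=6,interpolation=cv2.INTER_CUBIC));print(a,b)
E
```

```text
t: 10.3
tool_pos: [0.4547, 0.0153, 0.0845]
tool_rot: [-3.119, 0.376, 0.0]
contact_force: [0.3, -0.4, 0.1]
opening: 0.0001
grip_force: 0.0
[280.87011128 160.48012331]
230 120
```

View pics/w9.png

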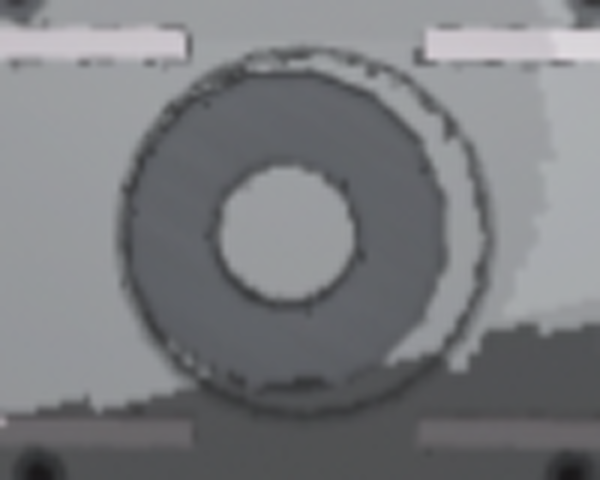

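The washer is seated inside the pocket: its centre is at crop (287,232) and the pocket's at (306,232), so the offset is about 2.3 mm, against the near wall. I'll tap it gently to confirm it is flat, with its top at 13 mm.

```bash
python3 -c "
from h import *;go(-.05,-.074,.018)"
```

```text
t 10.35 feeder tcp [-0.1003 -0.0852  0.0841] shift [ 0.0504 -0.0112  0.0661] turn [-0.0001  0.0013 -0.0002] F [ 0.   1.2 -0.7] open -0.00017413444807859785 q6 1.6802053968882744
```

```bash
python3 -m jog '[[[0.03,-0.011,0],[0,0,0]],[[0.05,-0.011,0.03],[0,0,0]],[[0.05,-0.011,0.055],[0,0,0]],[[0.05,-0.011,0.064],[0,0,0]],[[0.05,-0.011,0.064],[0,0,0]]]'; python3 -m jog '[[[0,0,0.001],[0,0,0]],[[0,0,0.002],[0,0,0]],[[0,0,0.003],[0,0,0]],[[0,0,0.004],[0,0,0]],[[0,0,0.004],[0,0,0]]]';python3 -m jog '[[[0,0,0.001],[0,0,0]],[[0,0,0.002],[0,0,0]],[[0,0,0.002],[0,0,0]]]'
```

```text
t: 10.85
tool_pos: [0.5037, 0.0147, 0.0179]
tool_rot: [-3.119, 0.374, 0.01]
contact_force: [-0.1, -0.3, 0.1]
opening: -0.0003
grip_force: 0.0
t: 11.35
tool_pos: [0.5057, 0.0142, 0.0172]
tool_rot: [-3.119, 0.375, -0.001]
contact_force: [0.8, -0.3, 0.2]
opening: 0.0003
grip_force: 0.0
t: 11.65
tool_pos: [0.5054, 0.0142, 0.0146]
tool_rot: [-3.119, 0.375, 0.001]
contact_force: [-0.9, -0.2, 0.5]
opening: -0.0002
grip_force: 0.0
```

```bash
python3 -m jog '[[[0,0,0.001],[0,0,0]],[[0,0,0.001],[0,0,0]]]';python3 -m jog '[[[0,0,0.001],[0,0,0]],[[0,0,0.001],[0,0,0]]]';python3 -m jog '[[[0,0,0.0005],[0,0,0]],[[0,0,0.001],[0,0,0]]]'
```

```text
t: 11.85
tool_pos: [0.5054, 0.0142, 0.0136]
tool_rot: [3.119, -0.375, -0.0]
contact_force: [0.1, -0.1, -0.2]
opening: 0.0001
grip_force: 0.0
t: 12.05
tool_pos: [0.5058, 0.0142, 0.0131]
tool_rot: [-3.119, 0.375, -0.0]
contact_force: [-0.5, 0.0, 2.9]
opening: -0.0
grip_force: 1.1
t: 12.25
tool_pos: [0.5058, 0.0142, 0.013]
tool_rot: [3.119, -0.375, -0.001]
contact_force: [-4.5, 1.1, 12.5]
opening: 0.0004
grip_force: 6.3
```

Contact came firmly at 13.0 mm, so the washer is flat on the pocket floor. I'll retreat and hand in.

```bash
python3 -m jog '[[[0,0,-0.01],[0,0,0]],[[0,0,-0.05],[0,0,0]],[[-0.03,0,-0.09],[0,0,0]],[[-0.05,0,-0.12],[0,0,0]],[[-0.05,0,-0.12],[0,0,0]]]' >/dev/null; python3 -m jog '[[[0,0,0],[0,0,0]],[[0,0,0],[0,0,0]],[[0,0,0],[0,0,0]]]'; python3 - <<'E'
from h import *
from station import job
im=cam();g=cv2.cvtColor(im["image"],cv2.COLOR_BGR2GRAY)
for x,y in((-.05,-.085),(-.05,.085)):
    u=fpx(im,[(x,y,.013)])[0].astype(int);print(u, g[u[1],u[0]-30:u[0]+30].tolist() if 30<u[0]<530 else "")
print(job.finish_job())
E
```

```text
t: 13.05
tool_pos: [0.4563, 0.026, 0.13]
tool_rot: [3.119, -0.375, -0.005]
contact_force: [-1.0, -0.3, -0.2]
opening: 0.0003
grip_force: 0.0
[293 151] [153, 153, 153, 148, 111, 73, 83, 92, 95, 96, 97, 98, 98, 99, 99, 99, 95, 89, 109, 149, 154, 154, 153, 154, 153, 153, 154, 153, 154, 154, 154, 153, 154, 153, 153, 153, 140, 79, 84, 95, 99, 104, 104, 103, 103, 105, 105, 104, 101, 110, 148, 152, 152, 151, 137, 87, 106, 141, 150, 151]
[104 152] [148, 148, 148, 148, 148, 138, 106, 93, 58, 57, 82, 96, 98, 98, 100, 101, 101, 100, 100, 92, 75, 67, 48, 44, 78, 118, 141, 149, 149, 150, 150, 150, 150, 150, 149, 150, 150, 151, 149, 139, 114, 99, 99, 100, 100, 101, 101, 100, 101, 99, 92, 71, 47, 61, 106, 137, 147, 152, 152, 151]
the job is handed in; nothing more can be done
None
```

I pressed the plunger to its stop and let it up, and one washer came out. I pushed it into the empty nest, where it lies flat (top at 13.0 mm) about 2.3 mm off the pocket's centre, and handed the job in at about 13 s; no verdict came back.

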